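# Set the tuning dial of a bench instrument to the marked line

## Robot

A 6-joint arm with a two-finger parallel gripper is mounted at the origin on the work surface. World frame = base frame: x ahead of the robot, y to its left, z up, the work surface at z = 0. Lengths are in mm, angles in rad, forces in N, time in s.
With the tool pointing down it reaches from about 350 to 975 mm from the base axis. Payload 7.1 kg.
Tool frame: the origin (TCP) lies between the finger pads; the fingertips stand 17 mm ahead of it and the grasp point (between the pads) lies 2 mm behind it (tip_reach is the y of the fingertips in the tool frame, in mm); y points along the fingers, x is the direction in which the jaws open and shut, and the axes are right-handed (so a half turn about y gives the same grasp; the last joint's range is limited). The gripper opens to 88 mm and grips with 3 to 60 N. Pads are 20 mm wide; open, the fingers measure 115 mm over their backs; the gripper's body (75 mm by 178 mm) begins 61 mm behind the grasp point.
Start: joints at [-1.238, 0.423, 1.63, -0, 1.089, -0.019], TCP at [215.384, -586.698, 239.675] pointing down, gripper open.
Joint ranges: [-3, 3], [-0.9, 2.11], [0.09, 2.58], [-1.31, 4.45], [0.11, 2.69], [-2.54, 2.54]. Speed limits (rad/s): [2.39, 2.39, 3.01, 3.14, 3.14, 3.14].

## Interface

Orientations are given as a rotation vector (axis times angle).
In Python, from workcell import get_obs, get_image, camera_model, close_job, silhouettes, tip_of, tip_reach gives the robot as it stands. The module is installed in compiled form; this text tells all that it offers.
- The arm moves only by the tool arm_command, never from a script. Its argument "targets" is a list of rows, each a list of 4 numbers: the shift along the tool's x, y, z in mm, then the turn about the tool's y in rad. A call has 1 to 20 rows; each row shifts and turns the commanded pose from where the row before left it, along the tool's axes as they then stand; what a row does not reach is not made up. A row lasts 1/12 s, in which the tool goes at most 41.7 mm and 7.16 degrees, less where a joint would pass 70% of its speed; a pose out of reach is approached as far as the arm can. A call is refused whole if a number of a shift passes 41.7 or a number of a turn 0.125, either way. A call with a gripper value outside its range is refused whole. "gripper" is the opening in per cent of the stroke, from 0 (shut) to 100 (fully open), set as the call begins (left out, the last holds). The fingers move at their own pace and stop on an object; the grip force is fixed at half the most. Time passes only in rows, so rows that do not move let the fingers close. It gives the time, the measured TCP pose, the force and the opening at its end, in the units of the state.
- get_obs(): the state, without advancing time (a new reading comes with each control period).
- get_image(name): name is "scene" or "top" or "wrist"; returns the picture (420x560x3 uint8, blue, green, red); there is no depth.
- camera_model(name): a dict with "mtx" (3x3 intrinsics, pixels), "position" and "orientation" of the camera in the world. Camera axes: x right, y up, looking along -z (the intrinsics and any distortion apply to the point x, -y, -z); pixel columns grow to the right and rows downward; lengths in mm; the calibration is good to about 2 mm. A picture is of the moment at which its call begins: read the wrist's pose just before it. camera_model takes no time and is no camera call; for the wrist camera it gives the pose at the moment of the call.
- close_job(): hands the job in, once; it reports no verdict.
Trained networks look in the newest picture that a camera, given by its name, has taken for a name from the list of things; names that differ only in an ending like _2 or _b are one class to them, and where a whole thing is asked for, a point or a joint stands for the part that bears it (a point fixed in the world has none). Each returns a list of dicts, best first, with "conf" (0 to 1); they miss things now and then, are a little off and sometimes report something else, mostly with a low value. They report only what shows in the picture. A call takes as long as a camera call.
- silhouettes(camera, thing): "pixels" (420x560 bool, what is visible of it) and "at" ([column, row] in pixels, amid what is visible of it).
- tip_of(camera, thing): "at" ([column, row] in pixels: a listed point, or the origin of a listed thing).
The state is a dict: "t": time; "qpos": joint angles; "qvel": joint speeds; "joint_torque": joint torques, N m; "ee_pos": TCP position; "orientation": TCP orientation; "ft_force": force on the tool from outside, world axes, zero at the start; "moment": the same for the moment, N m; "width": finger opening in mm.
Only numpy, scipy, OpenCV 4.12 (cv2) and the standard library are available. Lean on these libraries where they do the work, as an engineer would, in place of code of your own. Each camera call takes 0.05 s, during which the arm holds its last target. There are 200 camera calls.

## Task

With the fingertips, push the blue fin on the white dial of the grey bench instrument round, either way, until the dial's red index mark lines up with the long green line on the black scale ring around it, then draw clear. Push the fin gently, on one side at a time: do not pinch it, do not turn the scale ring, and leave the adapter, jar and screwdriver where they are.

Things in the scene. Friction and masses are not known exactly. Their poses are not given: they have to be found in the camera images.
- instrument: Flat grey instrument box with an aluminium top panel, 220 (x) by 260 (y) by 62 mm high, fixed to the bench. Origin: centre of its underside, on the bench; z up. The dial's axis is vertical and passes through this origin. Terminals stick out 18 mm from its +x side.
- dial_center (a point): Centre of the dial's flat upper face, on its vertical turning axis, 74 mm above the bench. The white dial is a disc of 124 mm diameter; a low aluminium cap of 26 mm diameter stands 3 mm above its face in the middle. The axes of this point turn with the dial: x towards the red index mark, z up.
- dial (a joint): Angle of the dial (rad), growing anticlockwise seen from above; free to turn more than a full turn either way. At 0 the red index mark points along the instrument's +x. It turns against a steady friction of 0.12 N m (about 3 N pushed at the fin) and stays where it is left.
- index_mark (a point): Outer end of the dial's red index line (36 mm long, 4 mm wide, radial), at the dial's edge 62 mm from its axis, level with its face. The fin is on the opposite side of the dial.
- scale (a joint): Angle of the black scale ring (rad), anticlockwise from above. At 0 the green target line points along the instrument's +x. It is set beforehand and very stiff (2.5 N m). The index mark lines up when the dial and scale angles are equal, whole turns aside.
- target_line (a point): The place on the edge of the dial (62 mm from its axis, level with the dial's face) to which the green line points. The green line, 4 mm wide and 34 mm long, runs radially outwards from there on the ring (outer diameter 196 mm, its top 8 mm below the dial's face); the other lines of the ring are white and 10 degrees apart.
- fin_left (a point): One half (6 mm) of the upright blue fin on the dial's face, opposite the index mark. The whole fin is 22 mm long radially, 12 mm thick, 18 mm high. Origin: centre of this half's underside, 44 mm from the dial's axis. Its axes turn with the dial: x towards the dial's axis; its outer face looks to +y. Pushing that face turns the dial anticlockwise from above.
- fin_right (a point): The other half of the fin, same size; its outer face looks to -y of the dial, and pushing it turns the dial clockwise from above.
- adapter: Small brass and steel coaxial adapter standing loose on a corner of the instrument's top, 18 mm diameter, 28 mm high. Origin: centre of its underside.
- flux_jar: Jar with black cap, 50 mm diameter, 50 mm high, loose on the bench to the left of the instrument. Origin: centre of its underside.
- screwdriver: Screwdriver, about 160 mm long, lying loose on the bench to the right of the instrument, along its x axis. Origin: on its underside.

How it is judged:
By the outcome, as a careful person would: the job done as asked, in the order asked, and still so for the second after the job is handed in, with the robot touching nothing.
It also fails if it takes over 54 s, if anything falls off the work surface, if the arm or the gripper's body presses on something with over 40 N, if the wrist force passes 120 N, or if a joint passes its speed limit or range.

## Working session

There is one attempt and no reset: what is moved stays moved. The work goes in short steps, Python scripts to look and compute and a tool call to move; the robot and the scene stay as the last step left them, time stands still between calls to the robot, and variables do not carry over. Pictures are saved under pics/ and viewed, about 8 in all and at most 12, crops included, and the job is handed in when it is done.

Besides the shell and the picture viewer there is one more tool, called in YAML: its name, and indented under it one key for each argument. arm_command: Moves the arm, as the interface text tells. Its arguments: {"type":"object","properties":{"targets":{"type":"array","items":{"type":"array","items":{"type":"number"}}},"gripper":{"type":"number"}},"required":["targets"]}

```bash
mkdir -p pics; cat > h.py <<'E'
import numpy as np, cv2
from scipy.spatial.transform import Rotation as R
from workcell import *
def Rm(o):
    o=np.array(o,float); return R.from_rotvec(o).as_matrix() if o.size==3 else o.reshape(3,3)
def ray(cam,px,z):
    m=camera_model(cam); d=m.get('dist'); 
    p=np.linalg.inv(np.array(m['mtx']))@[px[0],px[1],1]
    d=Rm(m['orientation'])@[p[0],-p[1],-p[2]]
    c=np.array(m['position']); return c+d*(z-c[2])/d[2]
def proj(cam,P):
    m=camera_model(cam); q=Rm(m['orientation']).T@(np.array(P,float)-m['position'])
    q=np.array(m['mtx'])@[q[0],-q[1],-q[2]]; return q[:2]/q[2]
E
python3 - <<'E'
from h import *
o=get_obs(); print(o['t'],o['ee_pos'],o['orientation'],o['width'],tip_reach if not callable(tip_reach) else tip_reach())
print(Rm(o['orientation']).round(2))
for c in ['top','scene']:
    cv2.imwrite(f'pics/{c}0.png',get_image(c)); m=camera_model(c); print(c,m)
    for n,z in [('dial_center',74),('index_mark',74),('target_line',74),('fin_left',74),('fin_right',74),('adapter',62),('flux_jar',0),('screwdriver',0),('instrument',0)]:
        for r in tip_of(c,n)[:2]: print(n,round(r['conf'],2),np.round(r['at'],1),ray(c,r['at'],z).round(1))
E
```

```text
0.0 [ 215.21082122 -586.20746944  238.92269266] [-1.35444455  0.94715058 -0.94508996] 87.55267894632809 17.0
[[ 0.34 -0.    0.94]
 [-0.94  0.    0.34]
 [-0.   -1.    0.  ]]
top {'mtx': array([[392.68330811,   0.        , 280.46192798],
       [  0.        , 392.68330811, 210.4808021 ],
       [  0.        ,   0.        ,   1.        ]]), 'position': array([461.6894418 ,  16.43658617, 720.99014952]), 'orientation': array([ 0.13402349, -0.08156836, -1.55196234])}
dial_center 0.92 [348.7 234.4] [513.  -73.8  74. ]
index_mark 0.98 [365.6 203.3] [ 565.1 -101.9   74. ]
target_line 0.79 [323.5 259.1] [472.1 -32.7  74. ]
fin_left 0.69 [339.4 262.3] [467.4 -58.5  74. ]
fin_left 0.15 [237.5 230.3] [517.  109.6  74. ]
fin_right 0.71 [343.2 259.7] [471.7 -64.7  74. ]
adapter 0.48 [295.5 174.3] [615.8  14.7  62. ]
flux_jar 0.81 [236.1 231.1] [521.8 122.8   0. ]
screwdriver 0.86 [459.  260.4] [ 475.2 -281.     0. ]
instrument 0.68 [345.5 236.8] [514.4 -78.3   0. ]
instrument 0.27 [293.3 174.8] [629.3  18.7   0. ]
scene {'mtx': array([[461.77310882,   0.        , 275.2452777 ],
       [  0.        , 461.77310882, 203.06481172],
       [  0.        ,   0.        ,   1.        ]]), 'position': array([1119.10567051, -128.90827774,  563.22650991]), 'orientation': array([0.739553  , 0.5728277 , 1.18393299])}
dial_center 0.95 [207.3 199.5] [509.  -74.4  74. ]
index_mark 0.73 [196.  222.6] [ 560.8 -101.8   74. ]
target_line 0.9 [228.8 181.3] [470.5 -29.1  74. ]
fin_left 0.59 [211.3 184.8] [471.  -60.4  74. ]
fin_right 0.79 [211.2 183.4] [466.9 -59.8  74. ]
adapter 0.56 [281.6 230.8] [608.1  25.4  62. ]
flux_jar 0.71 [322.  215.1] [527.4 127.9   0. ]
screwdriver 0.9 [ 91.1 242.6] [ 471.9 -281.4    0. ]
instrument 0.65 [209.8 231.2] [506.8 -77.8   0. ]
```

```bash
python3 - <<'E'
import cv2
i=cv2.imread('pics/top0.png')[90:330,200:500]
cv2.imwrite('pics/top0c.png',cv2.resize(i,None,fx=2.5,fy=2.5,interpolation=cv2.INTER_CUBIC))
E
```

```text
(no output)
```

View pics/top0c.png

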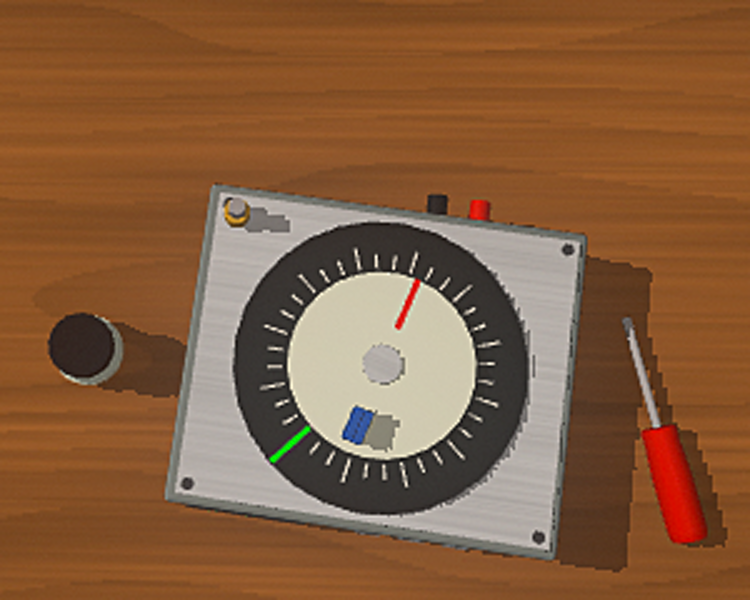

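arm_command:
  targets:
    - [-21.7, 0, 22.3, 0]
    - [-21.7, 0, 22.3, 0]
    - [-21.7, 0, 22.3, 0]
    - [-21.7, 0, 22.3, 0]
    - [-21.7, 0, 22.3, 0]
    - [-21.7, 0, 22.3, 0]
    - [-21.7, 0, 22.3, 0]
    - [-21.7, 0, 22.3, 0]
    - [-21.7, 0, 22.3, 0]
    - [-21.7, 0, 22.3, 0]
    - [-21.7, 0, 22.3, 0]
    - [-21.7, 0, 22.3, 0]
    - [-21.7, 0, 22.3, 0]
    - [-21.7, 0, 22.3, 0]
    - [-21.7, 0, 22.3, 0]
    - [-21.7, 0, 22.3, 0]
    - [-21.7, 0, 22.3, 0]
    - [-21.7, 0, 22.3, 0]
    - [-21.7, 0, 22.3, 0]
    - [-21.7, 0, 22.3, 0]
  gripper: 0

```text
t: 2.67
ee_pos: [485.0, -24.1, 239.9]
orientation: [-1.355, 0.946, -0.946]
ft_force: [1.0, -0.6, 0.5]
width: 0.8
```

arm_command:
  targets:
    - [0, 0, 0, 0.105]
    - [0, 0, 0, 0.105]
    - [0, 0, 0, 0.105]
    - [0, 0, 0, 0.105]
    - [0, 0, 0, 0.105]
    - [0, 0, 0, 0.105]
    - [0, 0, 0, 0.105]
    - [0, 0, 0, 0.105]
    - [0, 0, 0, 0]

```text
t: 3.42
ee_pos: [484.6, -25.6, 239.8]
orientation: [-0.935, 1.561, -1.562]
ft_force: [0.9, -0.1, -0.0]
width: 0.3
```

```bash
cat >> h.py <<'E'
def state():
    o=get_obs(); M=Rm(o['orientation'])
    print('t',round(o['t'],2),'pos',np.round(o['ee_pos'],1),'yawz',round(np.degrees(np.arctan2(M[1,2],M[0,2])),1),'q',np.round(o['qpos'],2),'F',np.round(o['ft_force'],1),'w',round(o['width'],1)); return o
def look(cam,c=None):
    get_image(cam); r={}
    for n in ['dial_center','index_mark','target_line','fin_left','fin_right']:
        for d in tip_of(cam,n)[:1]:
            r[n]=ray(cam,d['at'],74)[:2]; print(cam,n,round(d['conf'],2),np.round(d['at']),r[n].round(1))
    c=r.get('dial_center') if c is None else np.array(c)
    if c is not None:
        for n in r:
            if n!='dial_center': v=r[n]-c; print('   ',n,'r',np.hypot(*v).round(1),'ang',np.degrees(np.arctan2(v[1],v[0])).round(1))
E
python3 - <<'E'
from h import *
state(); look('wrist'); cv2.imwrite('pics/w1.png',get_image('wrist'))
E
```

```text
t 3.42 pos [484.6 -25.6 239.8] yawz -28.2 q [-0.08  0.22  1.93  0.    0.99  1.99] F [ 0.9 -0.1 -0. ] w 0.3
wrist dial_center 0.6 [324. 146.] [512.5 -76. ]
wrist index_mark 0.83 [321.  66.] [ 571.4 -103.1]
wrist target_line 0.58 [299. 210.] [471.6 -31.3]
wrist fin_left 0.92 [323. 193.] [475.5 -57.1]
wrist fin_right 0.81 [331. 194.] [471.8 -63.3]
    index_mark r 64.8 ang -24.7
    target_line r 60.6 ang 132.4
    fin_left r 41.6 ang 152.9
    fin_right r 42.7 ang 162.7
```

View pics/w1.png

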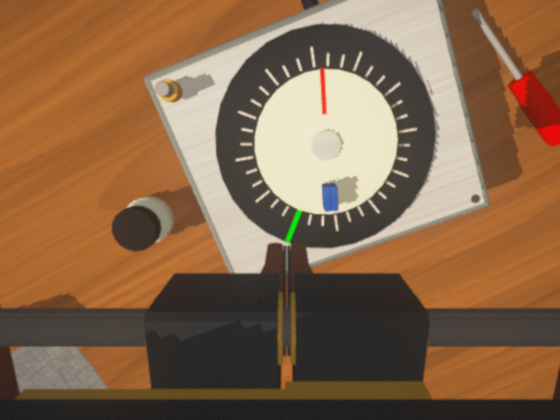

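```bash
cat >> h.py <<'E'
def line(cam,im,which,z,c):
    b,g,r=[im[...,k].astype(int) for k in range(3)]
    m=(r-np.maximum(g,b)>90) if which=='r' else (g-np.maximum(r,b)>70)
    y,x=np.nonzero(m); P=np.array([ray(cam,p,z)[:2] for p in zip(x,y)]).reshape(-1,2)
    d=np.hypot(*(P-c).T); P=P[d<66 if which=='r' else (d>55)&(d<105)]
    if len(P)<10: print(cam,which,'few',len(P)); return np.nan
    vx,vy,x0,y0=cv2.fitLine(P.astype(np.float32),cv2.DIST_HUBER,0,.01,.01).ravel()
    mid=P.mean(0)-c; 
    if vx*mid[0]+vy*mid[1]<0: vx,vy=-vx,-vy
    off=vx*(c-[x0,y0])[1]-vy*(c-[x0,y0])[0]
    d=np.hypot(*(P-c).T); a=np.degrees(np.arctan2(vy,vx))
    print(cam,which,'n',len(P),'line ang %.1f  radial ang %.1f  r %.0f-%.0f  centre off line %.1f'%(a,np.degrees(np.arctan2(mid[1],mid[0])),d.min(),d.max(),off))
    return a
def err(cams=('top','scene','wrist'),c=(511.5,-75)):
    c=np.array(c,float)
    for cam in cams:
        im=get_image(cam); print(cam,'to go %.1f'%((line(cam,im,'g',66,c)-line(cam,im,'r',74,c))%360))
E
python3 -c "
from h import *
err()"
```

```text
top g few 0
top r few 0
top to go nan
scene g n 31 line ang 131.5  radial ang 134.3  r 69-95  centre off line -3.9
scene r n 38 line ang -23.7  radial ang -27.7  r 27-62  centre off line 3.1
scene to go 155.2
wrist g n 193 line ang 131.8  radial ang 132.8  r 61-94  centre off line -1.4
wrist r n 197 line ang -23.5  radial ang -26.2  r 29-65  centre off line 2.3
wrist to go 155.3
```

arm_command:
  targets:
    - [0, 23, 0, -0.04]
    - [0, 24, 0, -0.04]
    - [0, 24, 0, 0]
    - [0, 24, 0, 0]
    - [0, 24, 0, 0]
    - [0, 16, 0, 0]
    - [0, 8, 0, 0]
    - [0, 0, 0, 0]

```text
t: 4.58
ee_pos: [483.5, -25.5, 95.2]
orientation: [-0.99, 1.505, -1.502]
ft_force: [-0.8, -0.4, 0.5]
width: 0.6
```

```bash
python3 -c "
from h import *
state(); cv2.imwrite('pics/s1.png',cv2.resize(get_image('scene')[120:300,120:360],None,fx=3,fy=3))"
```

```text
t 4.58 pos [483.5 -25.5  95.2] yawz -23.4 q [-0.08  0.46  2.02 -0.    0.67  1.9 ] F [-0.8 -0.4  0.5] w 0.6
```

View pics/s1.png

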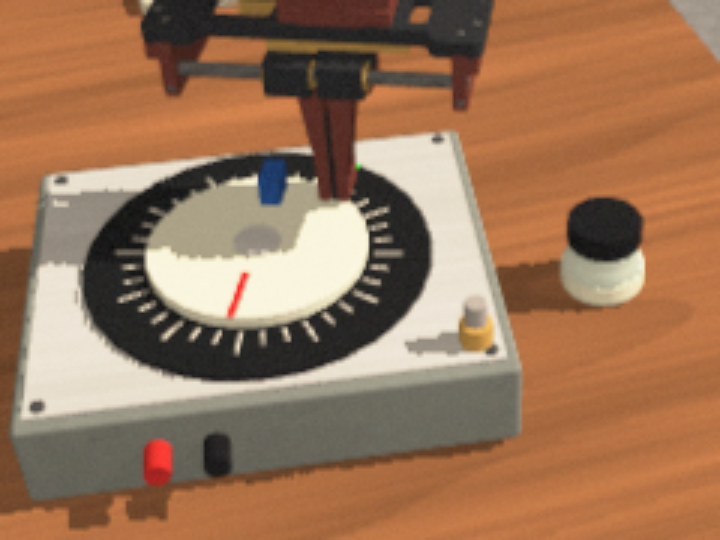

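arm_command:
  targets:
    - [4, -2, 0, 0]
    - [4, 0, 0, 0]
    - [4, 0, 0, 0]
    - [3, 0, 0, 0]
    - [0, 0, 0, 0]

```text
t: 5.05
ee_pos: [478.5, -40.0, 99.3]
orientation: [-0.986, 1.503, -1.504]
ft_force: [-0.9, 0.1, -0.3]
width: 0.9
```

arm_command:
  targets:
    - [1.5, 0, 0, 0]
    - [1.5, 0, 0, 0]
    - [1.5, 0, 0, 0]
    - [1.5, 0, 0, 0]
    - [0, 0, 0, 0]

```text
t: 5.47
ee_pos: [476.0, -45.0, 98.6]
orientation: [-0.988, 1.503, -1.503]
ft_force: [1.1, -0.0, -0.3]
width: 0.7
```

```bash
python3 -c "
from h import *
state();err(('scene','wrist'),(510.5,-76.5)); look('wrist',(510.5,-76.5))
cv2.imwrite('pics/w2.png',get_image('wrist')[40:330,140:460])"
```

```text
t 5.47 pos [476.  -45.   98.6] yawz -23.4 q [-0.12  0.44  2.04 -0.    0.66  1.86] F [ 1.1 -0.  -0.3] w 0.7
scene g n 32 line ang 131.6  radial ang 133.1  r 70-95  centre off line -2.1
scene r n 38 line ang -23.7  radial ang -25.4  r 28-62  centre off line 1.3
scene to go 155.2
wrist g few 0
wrist r n 733 line ang -23.3  radial ang -24.0  r 29-65  centre off line 0.6
wrist to go nan
wrist dial_center 0.89 [319. 167.] [513.6 -77.4]
wrist index_mark 0.83 [324.  28.] [ 569.2 -102.2]
wrist target_line 0.88 [266. 274.] [473.4 -31.4]
wrist fin_left 0.68 [312. 255.] [473.7 -57.2]
wrist fin_right 0.95 [327. 252.] [472.2 -64.7]
    index_mark r 64.0 ang -23.6
    target_line r 58.4 ang 129.4
    fin_left r 41.6 ang 152.3
    fin_right r 40.1 ang 162.9
```

View pics/w2.png

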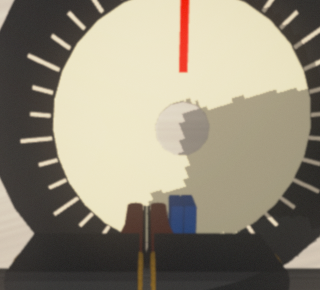

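arm_command:
  targets:
    - [2.22, 0, -0.7, -0.05]
    - [2.22, 0, -0.7, -0.05]
    - [2.22, 0, -0.7, -0.05]
    - [2.22, 0, -0.7, -0.05]
    - [2.22, 0, -0.7, -0.05]
    - [2.22, 0, -0.7, -0.05]
    - [2.22, 0, -0.7, -0.05]
    - [2.22, 0, -0.7, -0.05]
    - [2.22, 0, -0.7, -0.05]
    - [2.22, 0, -0.7, -0.05]
    - [2.22, 0, -0.7, -0.05]
    - [2.22, 0, -0.7, -0.05]
    - [2.22, 0, -0.7, -0.05]
    - [2.22, 0, -0.7, -0.05]
    - [2.22, 0, -0.7, -0.05]
    - [2.22, 0, -0.7, -0.05]
    - [2.22, 0, -0.7, -0.05]
    - [2.22, 0, -0.7, -0.05]
    - [2.22, 0, -0.7, -0.05]
    - [2.22, 0, -0.7, -0.05]

```text
t: 7.58
ee_pos: [464.1, -87.9, 98.3]
orientation: [-1.434, 0.764, -0.759]
ft_force: [-3.3, 1.0, 0.0]
width: 0.4
```

```bash
cat >> h.py <<'E'
def rel(o,c=(510.5,-76.5)):
    M=Rm(o['orientation']); p=np.r_[np.array(o['ee_pos'])[:2]-c,0]; print('tool x %.1f z %.1f'%tuple((M.T@p)[[0,2]]))
E
python3 -c "
from h import *
rel(state());err(('scene','wrist','top'),(510.5,-76.5))"
```

```text
t 7.58 pos [464.1 -87.9  98.3] yawz 34.0 q [-0.21  0.44  2.05  0.    0.66  0.76] F [-3.3  1.   0. ] w 0.4
tool x -16.6 z -44.8
scene g n 32 line ang 131.6  radial ang 133.1  r 70-95  centre off line -2.1
scene r n 31 line ang 28.5  radial ang 28.0  r 26-60  centre off line 0.4
scene to go 103.0
wrist g n 599 line ang 131.6  radial ang 131.1  r 61-94  centre off line 0.7
wrist r n 742 line ang 29.7  radial ang 26.1  r 27-63  centre off line 2.9
wrist to go 101.9
top g n 51 line ang 132.7  radial ang 132.6  r 59-93  centre off line 0.2
top r n 65 line ang 30.2  radial ang 25.4  r 25-61  centre off line 3.5
top to go 102.5
```

arm_command:
  targets:
    - [2.22, 0, -0.7, -0.05]
    - [2.22, 0, -0.7, -0.05]
    - [2.22, 0, -0.7, -0.05]
    - [2.22, 0, -0.7, -0.05]
    - [2.22, 0, -0.7, -0.05]
    - [2.22, 0, -0.7, -0.05]
    - [2.22, 0, -0.7, -0.05]
    - [2.22, 0, -0.7, -0.05]
    - [2.22, 0, -0.7, -0.05]
    - [2.22, 0, -0.7, -0.05]
    - [2.22, 0, -0.7, -0.05]
    - [2.22, 0, -0.7, -0.05]
    - [2.22, 0, -0.7, -0.05]
    - [2.22, 0, -0.7, -0.05]
    - [2.22, 0, -0.7, -0.05]
    - [2.22, 0, -0.7, -0.05]
    - [2.22, 0, -0.7, -0.05]
    - [2.22, 0, -0.7, -0.05]
    - [2.22, 0, -0.7, -0.05]
    - [2.22, 0, -0.7, -0.05]

```text
t: 9.4
ee_pos: [495.8, -120.7, 98.4]
orientation: [-1.571, -0.016, 0.018]
ft_force: [-2.8, -2.9, -0.6]
width: 0.2
```

arm_command:
  targets:
    - [2.22, 0, -0.7, -0.05]
    - [2.22, 0, -0.7, -0.05]
    - [2.22, 0, -0.7, -0.05]
    - [2.22, 0, -0.7, -0.05]
    - [2.22, 0, -0.7, -0.05]
    - [2.22, 0, -0.7, -0.05]
    - [2.22, 0, -0.7, -0.05]
    - [2.22, 0, -0.7, -0.05]
    - [2.22, 0, -0.7, -0.05]
    - [0, 0, 0, 0]

```text
t: 10.23
ee_pos: [517.5, -122.5, 98.5]
orientation: [-1.539, -0.37, 0.37]
ft_force: [-0.6, -0.4, -1.0]
width: 0.6
```

```bash
python3 -c "
from h import *
rel(state(),(511.5,-77.5));err(('scene','wrist','top'),(511.5,-77.5))"
```

```text
t 10.23 pos [ 517.5 -122.5   98.5] yawz 117.0 q [-0.25  0.5   1.92 -0.    0.72 -0.73] F [-0.6 -0.4 -1. ] w 0.6
tool x -15.2 z -42.8
scene g n 31 line ang 131.5  radial ang 133.1  r 71-97  centre off line -2.2
scene r n 29 line ang 118.4  radial ang 119.3  r 28-62  centre off line -0.8
scene to go 13.1
wrist g n 473 line ang 132.5  radial ang 131.4  r 62-81  centre off line 1.4Traceback (most recent call last):
  File "<string>", line 3, in <module>
    rel(state(),(511.5,-77.5));err(('scene','wrist','top'),(511.5,-77.5))
                               ~~~^^^^^^^^^^^^^^^^^^^^^^^^^^^^^^^^^^^^^^^
  File "h.py", line 42, in err
    im=get_image(cam); print(cam,'to go %.1f'%((line(cam,im,'g',66,c)-line(cam,im,'r',74,c))%360))
                                                                      ~~~~^^^^^^^^^^^^^^^^^
  File "h.py", line 29, in line
    y,x=np.nonzero(m); P=np.array([ray(cam,p,z)[:2] for p in zip(x,y)]).reshape(-1,2)
                                   ~~~^^^^^^^^^
  File "h.py", line 7, in ray
    m=camera_model(cam); d=m.get('dist');
ValueError: time passes only in moves, steps and waits
```

arm_command:
  targets:
    - [2.22, 0, -0.7, -0.05]
    - [2.22, 0, -0.7, -0.05]
    - [1.55, 0, -0.5, -0.035]
    - [1.1, 0, -0.35, -0.025]
    - [0, 0, 0, 0]
    - [0, 0, 0, 0]

```text
t: 10.83
ee_pos: [524.4, -120.8, 98.7]
orientation: [-1.514, -0.493, 0.493]
ft_force: [-0.7, -3.8, -1.3]
width: 0.7
```

```bash
python3 - <<'E'
s=open('h.py').read()
s=s.replace("P=np.array([ray(cam,p,z)[:2] for p in zip(x,y)]).reshape(-1,2)","P=rays(cam,np.c_[x,y],z)")
s+='''
def rays(cam,px,z):
    m=camera_model(cam); p=np.c_[px,np.ones(len(px))]@np.linalg.inv(np.array(m['mtx'])).T
    d=(p*[1,-1,-1])@Rm(m['orientation']).T; c=np.array(m['position'])
    return (c+d*((z-c[2])/d[:,2])[:,None])[:,:2]
'''
open('h.py','w').write(s)
E
python3 -c "
from h import *
rel(state(),(511.5,-77.5));err(('scene','wrist','top'),(511.5,-77.5))"
```

```text
t 10.83 pos [ 524.4 -120.8   98.7] yawz 126.1 q [-0.25  0.51  1.91 -0.    0.73 -0.88] F [-0.7 -3.8 -1.3] w 0.7
tool x -15.0 z -42.6
scene g n 30 line ang 135.2  radial ang 133.0  r 72-97  centre off line 3.8
scene r n 28 line ang 127.2  radial ang 128.8  r 28-62  centre off line -1.4
scene to go 8.0
wrist g n 419 line ang 132.7  radial ang 131.4  r 62-79  centre off line 1.6
wrist r n 719 line ang 127.1  radial ang 125.9  r 25-61  centre off line 1.0
wrist to go 5.6
top g n 50 line ang 132.6  radial ang 132.6  r 61-95  centre off line 0.0
top r n 61 line ang 126.2  radial ang 128.1  r 24-59  centre off line -1.4
top to go 6.3
```

arm_command:
  targets:
    - [1.55, 0, -0.5, -0.035]
    - [1.55, 0, -0.5, -0.035]
    - [0, 0, 0, 0]
    - [0, 0, 0, 0]

```text
t: 11.32
ee_pos: [527.5, -119.7, 98.7]
orientation: [-1.501, -0.548, 0.547]
ft_force: [-0.6, -2.6, -2.1]
width: 0.7
```

```bash
python3 -c "
from h import *
rel(state(),(511.5,-77.5));err(('scene','wrist','top'),(511.5,-77.5))
cv2.imwrite('pics/w3.png',get_image('wrist'))"
```

```text
t 11.32 pos [ 527.5 -119.7   98.7] yawz 130.1 q [-0.25  0.51  1.9  -0.    0.73 -0.94] F [-0.6 -2.6 -2.1] w 0.7
tool x -14.9 z -42.6
scene g n 32 line ang 131.6  radial ang 133.1  r 71-97  centre off line -2.2
scene r n 31 line ang 131.5  radial ang 133.1  r 27-63  centre off line -1.2
scene to go 0.0
wrist g n 388 line ang 129.5  radial ang 131.4  r 62-78  centre off line -2.4
wrist r n 689 line ang 130.9  radial ang 130.4  r 25-60  centre off line 0.5
wrist to go 358.5
top g n 50 line ang 132.6  radial ang 132.6  r 61-95  centre off line 0.0
top r n 62 line ang 131.5  radial ang 132.8  r 24-60  centre off line -1.0
top to go 1.1
```

View pics/w3.png

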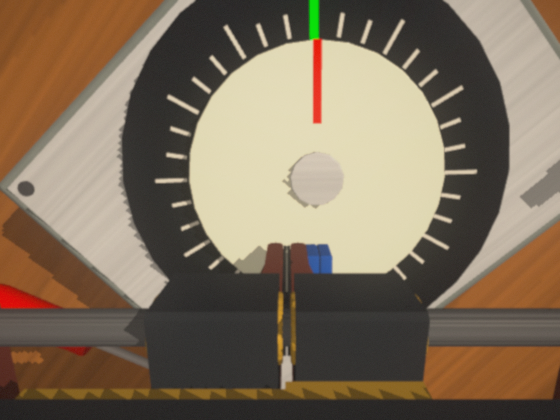

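arm_command:
  targets:
    - [-4, 0, 0, 0]
    - [-5, 0, 0, 0]
    - [-6, 0, 0, 0]
    - [0, -20, 0, 0]
    - [0, -24, 0, 0]
    - [0, -24, 0, 0]
    - [0, -24, 0, 0]
    - [0, -20, 0, 0]
    - [0, -8, 0, 0]
    - [0, 0, 0, 0]
    - [0, 0, 0, 0]

```text
t: 12.43
ee_pos: [515.6, -129.3, 218.3]
orientation: [-1.5, -0.548, 0.548]
ft_force: [-0.8, 0.5, -0.4]
width: 0.6
```

```bash
python3 -c "
from h import *
rel(state(),(511.5,-77.5));err(('scene','wrist','top','wrist'),(511.5,-77.5))
look('wrist',(511.5,-77.5)); look('top',(511.5,-77.5))
cv2.imwrite('pics/w4.png',cv2.resize(get_image('wrist')[0:220,170:470],None,fx=2.5,fy=2.5,interpolation=cv2.INTER_CUBIC))"
```

```text
t 12.43 pos [ 515.6 -129.3  218.3] yawz 130.1 q [-0.27  0.31  1.85  0.    0.97 -0.97] F [-0.8  0.5 -0.4] w 0.6
tool x -30.3 z -42.3
scene g n 31 line ang 131.5  radial ang 133.1  r 71-97  centre off line -2.2
scene r n 31 line ang 131.5  radial ang 133.1  r 27-63  centre off line -1.2
scene to go 360.0
wrist g n 310 line ang 131.9  radial ang 131.6  r 62-96  centre off line 0.2
wrist r n 235 line ang 131.7  radial ang 130.7  r 26-61  centre off line 0.7
wrist to go 0.2
top g n 51 line ang 132.7  radial ang 132.6  r 61-95  centre off line 0.1
top r n 64 line ang 131.1  radial ang 132.9  r 24-60  centre off line -1.4
top to go 1.6
wrist g n 282 line ang 132.5  radial ang 131.4  r 62-95  centre off line 1.6
wrist r n 212 line ang 131.3  radial ang 130.3  r 25-61  centre off line 0.6
wrist to go 1.3
wrist dial_center 0.65 [323. 157.] [512.5 -78.8]
wrist index_mark 0.7 [323.  76.] [472.  -32.3]
wrist target_line 0.75 [325.  75.] [472.8 -30.7]
wrist fin_left 0.8 [318. 209.] [ 539.  -113.8]
wrist fin_right 0.64 [329. 211.] [ 546.9 -109. ]
    index_mark r 60.0 ang 131.2
    target_line r 60.7 ang 129.6
    fin_left r 45.5 ang -52.8
    fin_right r 47.3 ang -41.6
top dial_center 0.86 [351. 235.] [511.8 -77.7]
top index_mark 0.61 [325. 260.] [470.2 -35.5]
top target_line 0.64 [325. 263.] [465.6 -34.8]
top fin_left 0.96 [373. 222.] [ 534.6 -114. ]
top fin_right 0.65 [370. 214.] [ 547.5 -108.6]
    index_mark r 58.9 ang 134.5
    target_line r 62.6 ang 137.1
    fin_left r 43.2 ang -57.7
    fin_right r 47.6 ang -40.9
```

View pics/w4.png

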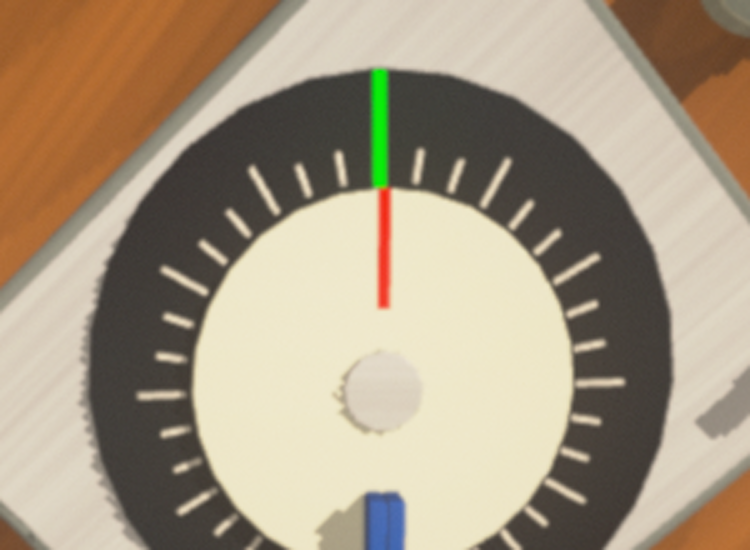

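arm_command:
  targets:
    - [11, 0, 0, 0]
    - [11, 0, 0, 0]
    - [11, 0, 0, 0]
    - [0, 0, 0, 0]
    - [0, 0, 0, 0]

```text
t: 13.7
ee_pos: [541.9, -107.3, 218.6]
orientation: [-1.5, -0.55, 0.55]
ft_force: [0.8, 0.3, 0.2]
width: 0.7
```

```bash
python3 - <<'E'
from h import *
c=(511.5,-77.5); rel(state(),c); err(('wrist','wrist','wrist'),c)
im=get_image('wrist').astype(float)
b,g,r=im[...,0],im[...,1],im[...,2]
for n,w in (('r',r-g),('g',g-r)):
    w=np.clip(w-40,0,None); w[:,:240]=0; w[:,330:]=0; w[150:]=0
    rows=[y for y in range(150) if w[y].sum()>300]
    X=np.arange(560); cx=[(w[y]*X).sum()/w[y].sum() for y in rows]
    k=np.polyfit(rows,cx,1); print(n,rows[0],rows[-1],'slope deg',np.degrees(np.arctan(k[0])).round(2),'col at ends',np.polyval(k,[rows[0],rows[-1]]).round(2))
cv2.imwrite('pics/w5.png',cv2.resize(im[0:200,180:380],None,fx=3,fy=3,interpolation=cv2.INTER_CUBIC))
E
```

```text
t 13.7 pos [ 541.9 -107.3  218.6] yawz 130.3 q [-0.22  0.34  1.81 -0.    0.99 -0.92] F [0.8 0.3 0.2] w 0.7
tool x 4.0 z -42.3
wrist g n 304 line ang 131.5  radial ang 131.8  r 63-96  centre off line -0.4
wrist r n 216 line ang 130.9  radial ang 131.2  r 25-60  centre off line -0.2
wrist to go 0.7
wrist g n 312 line ang 131.9  radial ang 131.7  r 63-96  centre off line 0.3
wrist r n 213 line ang 131.5  radial ang 131.0  r 25-60  centre off line 0.4
wrist to go 0.4
wrist g n 302 line ang 130.3  radial ang 131.6  r 62-96  centre off line -1.8
wrist r n 224 line ang 130.3  radial ang 130.7  r 25-60  centre off line -0.3
wrist to go 0.0
r 76 122 slope deg 0.97 col at ends [280.92 281.69]
g 28 74 slope deg 1.64 col at ends [278.56 279.87][ WARN:0@2.914] global loadsave.cpp:1063 imwrite_ Unsupported depth image for selected encoder is fallbacked to CV_8U.
```

View pics/w5.png

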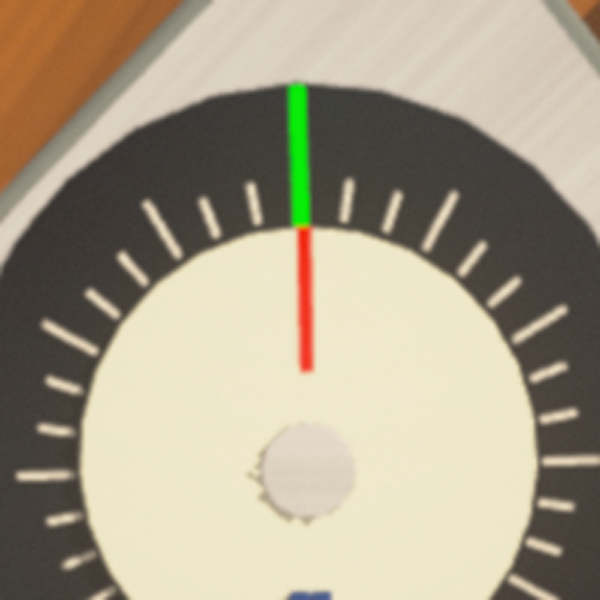

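```bash
python3 - <<'E'
from h import *
for c in ['top','scene']:
    get_image(c)
    for n,z in [('adapter',62),('flux_jar',0),('screwdriver',0)]:
        for r in tip_of(c,n)[:1]: print(c,n,round(r['conf'],2),ray(c,r['at'],z).round(1))
state(); print(close_job())
E
```

```text
top adapter 0.45 [609.2  20.3  62. ]
top flux_jar 0.61 [523.4 123.5   0. ]
scene adapter 0.63 [607.   23.2  62. ]
scene flux_jar 0.57 [519.9 129.6   0. ]
scene screwdriver 0.9 [ 471.9 -279.8    0. ]
t 14.3 pos [ 541.2 -108.1  218.7] yawz 130.2 q [-0.22  0.34  1.81  0.    0.99 -0.92] F [-0.8  0.1  0.1] w 0.5
the job is handed in; nothing more can be done
None
```

The job is handed in. With the gripper shut, I pushed the fin from one side only, about 155° anticlockwise. I then backed off and lifted the fingertips more than 100 mm above the fin. It took 14.3 s of the 54 s allowed.

- **Alignment:** the red mark lines up with the green line, with about 0.5–0.7° (0.7 mm at the dial's edge) left to go anticlockwise. The closest wrist view gave 0–0.7°. The scene camera read 0°. The top camera disagreed with itself, between −0.3° and 1.6°. I left it there, because another nudge might not have been any more accurate.
- **Force:** the readings I took during the push stayed around 4 N or less.
- **Scale ring:** the green line stayed at about 132° throughout, so the ring did not turn.
- **Loose items:** the adapter, jar and screwdriver were found where they started, within detection noise. That noise is up to about 8 mm for the jar and 9 mm for the adapter. The top camera missed the screwdriver in the last check, but the scene camera showed it in place.

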